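# Spring open the flatbread bin at the wrap stall

### The arm

A 7-joint arm with a two-finger parallel gripper is mounted at the origin on the work surface. World frame = base frame: x ahead of the robot, y to its left, z up, the work surface at z = 0. Lengths are in mm, angles in rad, forces in N, time in s.
With the tool pointing down it reaches from about 400 to 850 mm from the base axis. Payload 10.4 kg.
Tool frame: the origin (TCP) lies midway between the tips of the shut fingers; the grasp point (between the pads) lies 19 mm behind it (r.grip_depth is the distance from the TCP to the grasp point, in mm); z points along the fingers, y is the line along which they close (so a half turn about z gives the same grasp; the last joint's range is limited). The gripper opens to 87 mm and grips with 3 to 60 N. Pads are 19 mm wide; open, the fingers measure 117 mm over their backs; the gripper's body (75 mm by 190 mm) begins 51 mm behind the grasp point.
Start: joints at [-1.154, 0.332, -0.065, 1.46, 0.022, 1.35, -0.088], TCP at [266.09, 565.551, 222.576] pointing down, gripper open.
Joint ranges: [-2.6, 2.6], [-0.5, 2.12], [-1.47, 1.34], [0.16, 2.42], [-1.27, 4.41], [0.06, 2.06], [-2.6, 2.6]. Speed limits (rad/s): [2.22, 2.22, 2.79, 2.79, 3.14, 3.14, 3.14].

### API

Orientations are given as a unit quaternion [w, x, y, z].
In Python, from plant import telemetry, grab_frame, camera_info, sign_off, r gives the robot as it stands. The module is installed in compiled form; this text tells all that it offers.
- The arm moves only by the tool send_rows, never from a script. Its argument "targets" is a list of rows, each a list of 2 entries, a list of its own where there are three numbers: the shift along the tool's x, y, z in units of 50 mm (1.0 is 50 mm), then the turn, a rotation vector about the tool's x, y, z in units of 8 degrees (1.0 is 8 degrees). In form: [[[tx, ty, tz], [ax, ay, az]], ...]. A call has 1 to 12 rows; each row shifts and turns the commanded pose from where the row before left it, along the tool's axes as they then stand; what a row does not reach is not made up. A row lasts 1/10 s, in which the tool goes at most 50 mm and 8.59 degrees, less where a joint would pass 70% of its speed; a pose out of reach is approached as far as the arm can. A call is refused whole if a number of a shift passes 1 or a number of a turn 1, either way. A call with a gripper value outside its range is refused whole. "fingers" is the closure, from 0 (fully open) to 1 (shut), set as the call begins (left out, the last holds). The fingers move at their own pace and stop on an object; "grip_force" is the grip in N (left out, the last holds). Time passes only in rows, so rows that do not move let the fingers close. It gives the time, the measured TCP pose, the force, the opening and the grip force at its end, in the units of the state.
- telemetry.get_obs(): the state, without advancing time (a new reading comes with each control period).
- grab_frame(name): name is "side" or "top" or "wrist"; returns (picture, depth): 420x560x3 uint8, red, green, blue; 420x560 float32, mm along the optical axis (not along the pixel's ray), 0 where there is no reading.
- camera_info(name): a dict with "K" (3x3 intrinsics, pixels), "pose" (4x4, takes a point from camera to world coordinates); the wrist camera has in their place "hand_eye" (4x4, takes a point from camera to tool coordinates, whose origin is the TCP and whose axes are the flange's). Camera axes: x right, y up, looking along -z (the intrinsics and any distortion apply to the point x, -y, -z); pixel columns grow to the right and rows downward; lengths in mm; the calibration is good to about 2 mm. A picture is of the moment at which its call begins: read the wrist's pose just before it. camera_info takes no time and is no camera call.
- sign_off(): hands the job in; it is judged then, once.
The state is a dict: "time_s": time; "joint_pos": joint angles; "dq": joint speeds; "joint_efforts": joint torques, N m; "tcp_pos": TCP position; "orientation": TCP orientation; "force": force on the tool from outside, world axes, zero at the start; "moment": the same for the moment, N m; "grip_width": finger opening in mm; "finger_force": force on a finger pad.
Only numpy, scipy, OpenCV 4.12 (cv2) and the standard library are available. Lean on these libraries where they do the work, as an engineer would, in place of code of your own. Each camera call takes 0.05 s, during which the arm holds its last target. There are 200 camera calls.

### The job

Open the flatbread bin, the wide steel counter bin that has a railed ledge beside its lid. First push the small steel spice dish off the lid, sliding it along until the whole dish stands upright on the ledge; do not pick it up. Then press down the lid's front edge, at the round thumb mark, until the catch lets go, and let the spring bring the lid up ajar and leave it so. Keep the other bin shut and do not disturb the bottle, the lemon bowl or the shaker.

Things in the scene. Friction and masses are not known exactly. Their poses are not given: they have to be found in the camera images.
- bread: The flatbread bin, a fixed steel counter unit 200 mm deep (x) by 320 mm wide (y). Origin at the centre of its underside, on the counter; z up; -x is its front, roughly towards the robot; +y points towards its ledge. Lid over y -160 to +10 mm, its top 120 mm above the counter. The dish is wholly off the lid when its centre is beyond y = +50 mm.
- bread_ledge (a point): Centre of the ledge's flat top, at y = +87 mm of the bin, 119 mm above the counter (1 mm lower than the lid). The ledge runs over y +14 to +160 mm and the bin's full depth, with a rail 12 mm high and 6 mm thick along its front, back and outer (+y) edges and none beside the lid. The dish meets the outer rail at about y = +120 mm.
- bread_lid (a joint): Opening angle of the flatbread bin's lid, rad: 0 shut and caught, slightly negative while pressed in, about 0.45 when released and standing ajar on its spring. Hinged along its far (+x) edge, 88 mm beyond the bin's origin. Once released, the catch does not hold the lid again.
- bread_lid_edge (a point): Middle of the lid's front edge, at its top. Pressing the front down 3 to 5 mm (about 6 N at the edge, more nearer to the hinge; a stop comes at about 6 mm) releases the touch catch; when the press is taken off, the spring lifts the lid and this edge rises about 80 mm in roughly a second.
- bread_lid_press (a point): Centre of the round flat thumb mark (28 mm across) on top of the flatbread lid, in the middle of its width and 18 mm behind the front edge; moves with the lid.
- dish_mid (a point): The spice dish, an open round steel bowl, 38 mm high, 64 mm across at the foot and 80 mm at the rim, wall 3 mm, about 150 g; this point is on its axis, half-way up (19 mm above its foot). It starts standing on the flatbread lid.
- dish: The same dish; origin at the centre of its foot.
- side: The other bin, a fixed steel unit 200 mm deep (x) by 160 mm wide (y), 120 mm high, no ledge, with a touch-latch lid of the same kind; origin at the centre of its underside. To be left shut.
- side_lid (a joint): Opening angle of the other bin's lid, rad; 0 shut. To stay shut.
- squeeze: White squeeze bottle, 66 mm across, 170 mm high, standing on the counter beyond the bins; origin at the centre of its underside. Leave alone.
- lemons: White bowl of lemons, 130 mm across, about 86 mm high, on the counter beyond the bins; origin at the centre of its underside. Leave alone.
- shaker: Steel shaker, 48 mm across, 86 mm high, on the counter beyond the bins; origin at the centre of its underside. Leave alone.
There are look-alikes about, which are no part of the job. Leave any brown look-alike of the dish alone.

How it is judged:
By the outcome, as a careful person would: the job done as asked, in the order asked, and still so for the second after the job is handed in, with the robot touching nothing.
It also fails if it takes over 48 s, if anything falls off the work surface, if the arm or the gripper's body presses on something with over 40 N, if the wrist force passes 120 N, or if a joint passes its speed limit or range.

## Working session

There is one attempt and no reset: what is moved stays moved. The work goes in short steps, Python scripts to look and compute and a tool call to move; the robot and the scene stay as the last step left them, time stands still between calls to the robot, and variables do not carry over. Pictures are saved under pics/ and viewed, at most 10 in all, crops included, and the job is handed in when it is done.

Besides the shell and the picture viewer there is one more tool, called after "Emit:" by a JSON object that holds its "api" and its "payload", one argument or row to a line. send_rows: Moves the arm, as the interface text tells. Its arguments: {"type":"object","properties":{"targets":{"type":"array"},"fingers":{"type":"number"},"grip_force":{"type":"number"}},"required":["targets"]}

```bash
mkdir -p pics; cat > h.py <<'E'
import numpy as np, cv2
from plant import telemetry, grab_frame, camera_info, sign_off, r
from scipy.spatial.transform import Rotation as R
def pts(name,dep,T=None):
    ci=camera_info(name);K=np.array(ci['K']);T=np.array(ci['pose']) if T is None else T
    v,u=np.mgrid[:dep.shape[0],:dep.shape[1]]
    p=np.stack([(u-K[0,2])/K[0,0]*dep,-(v-K[1,2])/K[1,1]*dep,-dep],-1)
    return p@T[:3,:3].T+T[:3,3]
E
python3 - <<'E'
from h import *
for n in('top','side'):
    im,d=grab_frame(n);cv2.imwrite(f'pics/{n}0.png',im[:,:,::-1]);np.savez(f'{n}0.npz',im=im,P=pts(n,d),d=d)
    c=camera_info(n);print(n,c.keys(),np.round(c['K'],1).tolist(),np.round(c['pose'],2).tolist(),(d==0).mean())
o=telemetry.get_obs();print(o['time_s'],o['tcp_pos'],o['orientation'],o['force'])
E
```

```text
top dict_keys(['K', 'pose']) [[429.5, 0.0, 276.0], [0.0, 429.5, 208.1], [0.0, 0.0, 1.0]] [[-0.02, 0.99, -0.17, 393.81], [-1.0, -0.02, -0.01, -13.68], [-0.01, 0.17, 0.99, 929.11], [0.0, 0.0, 0.0, 1.0]] 0.003996598639455782
side dict_keys(['K', 'pose']) [[385.0, 0.0, 280.4], [0.0, 385.0, 212.8], [0.0, 0.0, 1.0]] [[-0.87, 0.33, -0.36, 250.8], [-0.49, -0.59, 0.64, 468.12], [-0.0, 0.73, 0.68, 639.23], [0.0, 0.0, 0.0, 1.0]] 0.00415391156462585
0.1 [265.94538997 565.20336876 221.82722101] [-1.26131843e-04  2.18111983e-01  9.75923533e-01 -6.36872359e-04] [-0.08277888 -0.74745916  0.17380673]
```

View pics/top0.png

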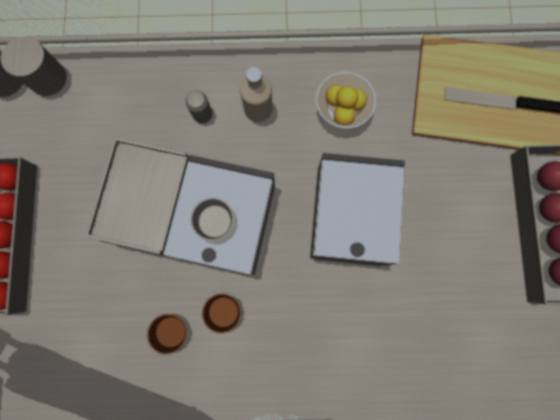

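View pics/side0.png

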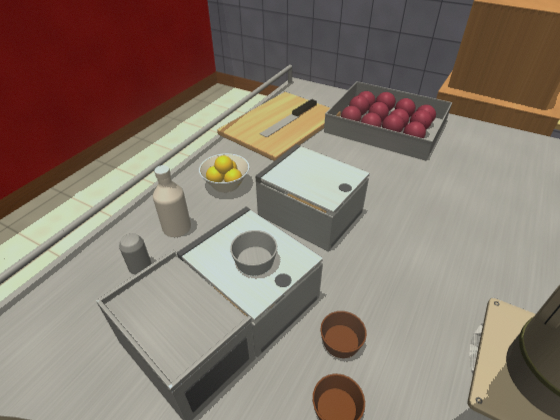

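The top view shows the bread bin with its ledge at about (140,197), its lid at (220,217) and the thumb mark at (209,255). The steel dish stands on the lid at (213,220), and the other bin is at (358,212). What could be taken for the dish: brown bowls at (168,333) and (222,313), both on the counter, so not it. The steel bowl on the lid at (213,220) is the one.

```bash
python3 - <<'E'
from h import *
z=np.load('top0.npz');P=z['P'];im=z['im'];d=z['d']
Z=P[...,2]
for n,(u,v) in dict(lid=(250,190),mark=(209,255),ledge=(140,197),dishfloor=(213,220),counter=(300,330),mark2=(357,249)).items(): print(n,np.round(P[v,u],1))
# bin top (lid+ledge) region
box=np.zeros(Z.shape,bool);box[130:280,85:280]=1
m=(box&(Z>105)&(Z<170)).astype(np.uint8)
c=max(cv2.findContours(m,0,2)[0],key=cv2.contourArea)
q=P[c[:,0,1],c[:,0,0],:2].astype(np.float32)
rc=cv2.minAreaRect(q);print('bin',rc,np.round(cv2.boxPoints(rc)).tolist())
# dish rim
m=box&(Z>148)&(Z<170); m[:,:180]=0;m[:,245:]=0
q=P[m][:,:2].astype(np.float32);print('rim',m.sum(),cv2.minEnclosingCircle(q),np.median(P[m],0))
# dark marks
g=cv2.cvtColor(im,cv2.COLOR_RGB2GRAY)
mm=np.zeros(Z.shape,np.uint8);mm[244:266,198:220]=g[244:266,198:220]<100
c=max(cv2.findContours(mm,0,2)[0],key=cv2.contourArea);M=cv2.moments(c);u,v=M['m10']/M['m00'],M['m01']/M['m00']
print('mark',u,v,P[round(v),round(u)])
cv2.imwrite('pics/crop.png',cv2.resize(im[130:285,85:285,::-1],None,fx=3,fy=3))
E
```

```text
lid [567.1  42.1 122.3]
mark [444.6 120.5 121.7]
ledge [559.  254.4 120. ]
dishfloor [509.9 112.4 127. ]
counter [291.2 -50.7  -3.7]
mark2 [ 449.7 -157.3  119.8]
bin ((542.5185546875, 176.17266845703125), (320.8215026855469, 200.5425567626953), 76.11971282958984) [[407.0, 45.0], [601.0, -4.0], [678.0, 308.0], [484.0, 356.0]]
rim 363 ((507.7904357910156, 110.9961166381836), 39.594757080078125) [515.60201561 121.86623294 156.77004956]
mark 208.5 254.86834733893556 [444.76857934 122.77995921 119.57944695]
```

View pics/crop.png

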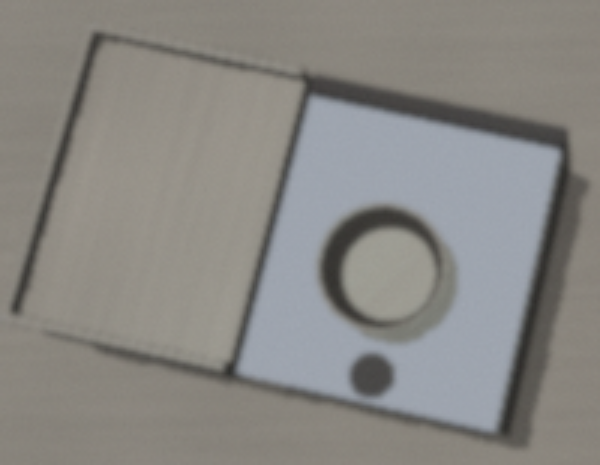

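The crop confirms the steel dish on the lid, at crop (388,268), with the thumb mark at (371,374). In bin axes the dish is at about (-18,-72). I'll push with both fingers as a fork, with tool y along bin x, moving along tool +x (bin +y).

Emit:
{"api": "send_rows", "payload": {
  "targets": [
    [[-0.7,-0.64,-0.1],[0,0,0]],
    [[-0.7,-0.64,-0.1],[0,0,0]],
    [[-0.7,-0.64,-0.1],[0,0,0]],
    [[-0.7,-0.64,-0.1],[0,0,0]],
    [[-0.7,-0.64,-0.1],[0,0,0]],
    [[-0.7,-0.64,-0.1],[0,0,0]],
    [[-0.7,-0.64,0],[0,0,0]],
    [[-0.7,-0.64,0],[0,0,0]],
    [[-0.7,-0.64,0],[0,0,0]],
    [[-0.7,-0.64,0],[0,0,0]],
    [[-0.7,-0.64,0],[0,0,0]],
    [[-0.7,-0.64,0],[0,0,0]]
  ],
  "fingers": 0.45
}}

```text
time_s: 1.3
tcp_pos: [482.8, 37.3, 252.5]
orientation: [-0.0, 0.218, 0.976, 0.0]
force: [1.4, 0.2, 0.3]
grip_width: 48.1
finger_force: 0.0
```

Emit:
{"api": "send_rows", "payload": {
  "targets": [
    [[0,0,0],[0,0,0.985]],
    [[0,0,0],[0,0,0.985]],
    [[0,0,0],[0,0,0.985]],
    [[0,0,0],[0,0,0.985]],
    [[0,0,0],[0,0,0.985]],
    [[0,0,0],[0,0,0.985]],
    [[0,0,0],[0,0,0.985]],
    [[0,0,0],[0,0,0.985]],
    [[0,0,0],[0,0,0.985]],
    [[0,0,0],[0,0,0.985]],
    [[0,0,0],[0,0,0]],
    [[0,0,0],[0,0,0]]
  ]
}}

```text
time_s: 2.5
tcp_pos: [482.5, 39.2, 252.4]
orientation: [-0.0, 0.787, 0.617, -0.0]
force: [-0.1, 0.1, 1.4]
grip_width: 47.6
finger_force: 0.0
```

```bash
cat >> h.py <<'E'
C=np.array([542.5,176.2]);ex=np.array([.971,-.240]);ey=np.array([.240,.971])
def st():
    o=telemetry.get_obs();t=np.array(o['tcp_pos']);w,x,y,z=o['orientation'];Q=R.from_quat([x,y,z,w])
    print('t',round(o['time_s'],2),'tcp',t.round(1),'bin',np.round([(t[:2]-C)@ex,(t[:2]-C)@ey],1),'F',np.round(o['force'],1),'w',round(o['grip_width'],1))
    print(Q.as_matrix().round(3).tolist(),np.round(o['joint_pos'],2));return t,Q
E
python3 - <<'E'
from h import *
t,Q=st()
T=np.eye(4);T[:3,:3]=Q.as_matrix();T[:3,3]=t
im,d=grab_frame('wrist');P=pts('wrist',d,T@np.array(camera_info('wrist')['hand_eye']))
cv2.imwrite('pics/w1.png',im[:,:,::-1]);Z=P[...,2]
for lo,hi in((148,175),):
    m=((Z>lo)&(Z<hi)).astype(np.uint8)
    for c in cv2.findContours(m,0,2)[0]:
        if cv2.contourArea(c)>300:
            q=P[c[:,0,1],c[:,0,0],:2].astype(np.float32);cc,rr=cv2.minEnclosingCircle(q);cc=np.array(cc)
            print('dish?',cc,rr,(cc-C)@ex,(cc-C)@ey)
E
```

```text
t 2.5 tcp [482.5  39.2 252.4] bin [ -25.4 -147.4] F [-0.1  0.1  1.4] w 47.6
[[0.238, 0.971, -0.0], [0.971, -0.238, -0.0], [-0.0, -0.0, -1.0]] [-0.58 -0.01  0.4   1.79  0.01  1.36 -0.42]
dish? [508.03491211 109.86267853] 39.727867126464844 -17.544643188476563 -72.68516024322508
```

View pics/w1.png

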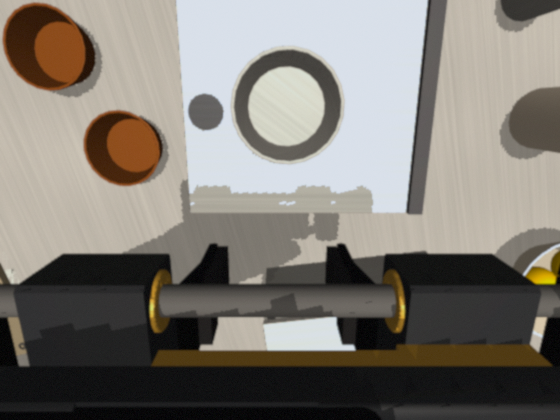

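The wrist view shows the dish at (288,105), the thumb mark at (206,111), and the fork fingers at (218,290) and (338,290). The dish estimate agrees with the top view. Next I lower behind the dish, shift 8 mm along bin x, and start pushing.

Emit:
{"api": "send_rows", "payload": {
  "targets": [
    [[0,0.08,0.35],[0,0,0]],
    [[0,0.08,0.35],[0,0,0]],
    [[0,0,0.35],[0,0,0]],
    [[0,0,0.35],[0,0,0]],
    [[0,0,0.35],[0,0,0]],
    [[0,0,0.3],[0,0,0]],
    [[0,0,0.25],[0,0,0]],
    [[0,0,0],[0,0,0]],
    [[0.2,0,0],[0,0,0]],
    [[0.2,0,0],[0,0,0]],
    [[0.15,0,0],[0,0,0]],
    [[0.1,0,0],[0,0,0]]
  ]
}}

```text
time_s: 3.75
tcp_pos: [498.7, 70.3, 137.9]
orientation: [0.0, 0.788, 0.616, 0.0]
force: [-0.8, -1.5, 0.5]
grip_width: 47.9
finger_force: 0.5
```

Emit:
{"api": "send_rows", "payload": {
  "targets": [
    [[0.15,0,0],[0,0,0]],
    [[0.2,0,0],[0,0,0]],
    [[0.2,0,0],[0,0,0]],
    [[0.2,0,0],[0,0,0]],
    [[0.2,0,0],[0,0,0]],
    [[0.2,0,0],[0,0,0]],
    [[0.2,0,0],[0,0,0]],
    [[0.2,0,0],[0,0,0]],
    [[0.15,0,0],[0,0,0]],
    [[0.1,0,0],[0,0,0]],
    [[0,0,0],[0,0,0]]
  ]
}}

```text
time_s: 4.85
tcp_pos: [520.0, 157.1, 137.4]
orientation: [-0.0, 0.788, 0.616, 0.0]
force: [0.2, 0.2, 0.7]
grip_width: 48.1
finger_force: 0.0
```

```bash
cat >> h.py <<'E'
def dish(name,fn=None):
    t,Q=st();T=None
    if name=='wrist':
        T=np.eye(4);T[:3,:3]=Q.as_matrix();T[:3,3]=t;T=T@np.array(camera_info('wrist')['hand_eye'])
    im,d=grab_frame(name);P=pts(name,d,T)
    if fn: cv2.imwrite(fn,im[:,:,::-1])
    m=((P[...,2]>150)&(P[...,2]<163)).astype(np.uint8)
    for c in cv2.findContours(m,0,2)[0]:
        if cv2.contourArea(c)>150:
            q=P[c[:,0,1],c[:,0,0]];cc,rr=cv2.minEnclosingCircle(q[:,:2].astype(np.float32));cc=np.array(cc)
            print('dish?',cc.round(1),'r',round(rr,1),'bin',((cc-C)@ex).round(1),((cc-C)@ey).round(1),'z',q[:,2].min().round(1),q[:,2].max().round(1))
    return im,P
E
python3 - <<'E'
from h import *
dish('wrist','pics/w2.png')
E
```

```text
t 4.85 tcp [520.  157.1 137.4] bin [-17.2 -23.9] F [0.2 0.2 0.7] w 48.1
[[0.241, 0.971, -0.0], [0.971, -0.241, 0.0], [0.0, -0.0, -1.0]] [-0.67  0.22  0.33  1.8  -0.08  1.13 -0.55]
dish? [529.8 191.3] r 45.8 bin -16.0 11.6 z 150.0 163.0
```

View pics/w2.png

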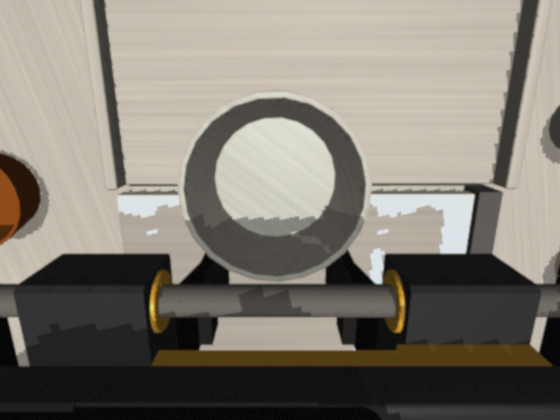

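The dish is nested in the fork at (275,185), straddling the lid and ledge seam and upright. I keep pushing, about 67 mm more.

Emit:
{"api": "send_rows", "payload": {
  "targets": [
    [[0.1,0,0],[0,0,0]],
    [[0.15,0,0],[0,0,0]],
    [[0.15,0,0],[0,0,0]],
    [[0.15,0,0],[0,0,0]],
    [[0.15,0,0],[0,0,0]],
    [[0.15,0,0],[0,0,0]],
    [[0.15,0,0],[0,0,0]],
    [[0.15,0,0],[0,0,0]],
    [[0.1,0,0],[0,0,0]],
    [[0.08,0,0],[0,0,0]],
    [[0,0,0],[0,0,0]]
  ]
}}

```text
time_s: 6.0
tcp_pos: [536.1, 221.4, 137.5]
orientation: [-0.0, 0.788, 0.616, 0.0]
force: [-0.5, 0.1, -0.2]
grip_width: 47.6
finger_force: 0.0
```

Emit:
{"api": "send_rows", "payload": {
  "targets": [
    [[-0.3,0,0],[0,0,0]],
    [[-0.4,0,0],[0,0,0]],
    [[-0.4,0,-0.3],[0,0,0]],
    [[-0.4,0,-0.5],[0,0,0]],
    [[-0.4,0,-0.5],[0,0,0]],
    [[-0.4,-0.2,-0.5],[0,0,0]],
    [[-0.2,-0.4,0],[0,0,0]],
    [[0,-0.4,0],[0,0,0]],
    [[0,-0.3,0],[0,0,0]],
    [[0,0,0],[0,0,0]]
  ],
  "fingers": 1
}}

```text
time_s: 7.0
tcp_pos: [441.2, 113.8, 227.6]
orientation: [-0.001, 0.788, 0.615, 0.0]
force: [-0.0, 0.3, 0.7]
grip_width: 0.2
finger_force: 0.0
```

```bash
python3 - <<'E'
from h import *
dish('wrist','pics/w3.png'); dish('top')
im,P=dish('side','pics/s3.png')
E
```

```text
t 7.0 tcp [441.2 113.8 227.6] bin [-83.4 -84.9] F [-0.   0.3  0.7] w 0.2
[[0.242, 0.97, -0.0], [0.97, -0.242, 0.001], [0.001, -0.0, -1.0]] [-0.69 -0.07  0.32  1.89  0.02  1.31 -0.61]
dish? [538.  229.1] r 20.5 bin -17.0 50.3 z 150.0 159.1
t 7.05 tcp [442.3 113.8 227.7] bin [-82.3 -84.6] F [-0.3 -0.2 -0.4] w 0.3
[[0.243, 0.97, 0.001], [0.97, -0.243, 0.001], [0.001, 0.0, -1.0]] [-0.69 -0.06  0.32  1.89  0.02  1.31 -0.61]
t 7.1 tcp [442.9 113.8 227.7] bin [-81.7 -84.5] F [-0.  -0.2  1. ] w 0.2
[[0.243, 0.97, 0.001], [0.97, -0.243, 0.001], [0.001, 0.0, -1.0]] [-0.69 -0.06  0.32  1.89  0.02  1.31 -0.61]
dish? [67.8 18.1] r 37.5 bin -422.9 -267.5 z 150.2 162.8
dish? [545.6 262.4] r 40.4 bin -17.7 84.4 z 150.0 159.7
dish? [  249.3 -1239.1] r 161.3 bin 54.9 -1444.6 z 150.1 163.0
```

View pics/s3.png

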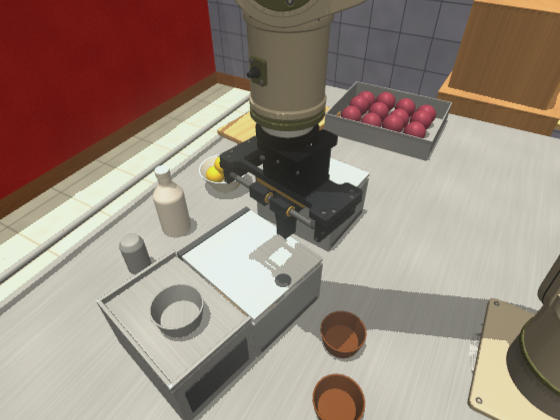

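View pics/w3.png

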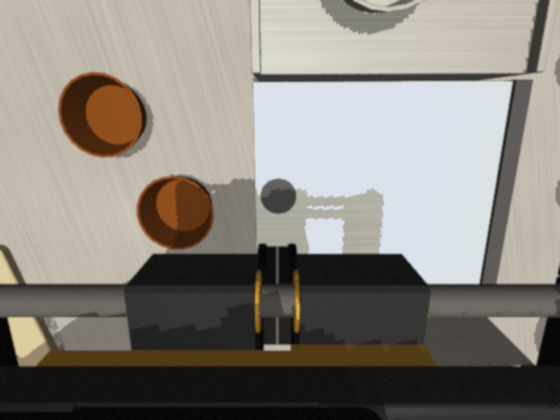

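The dish stands upright on the ledge at side-view (178,310), bin y of about 84. The wrist view shows the mark at (278,196), in line with the shut fingers. Next I go to 10 mm along tool x and descend to just above the mark.

Emit:
{"api": "send_rows", "payload": {
  "targets": [
    [[0.1,0,0.3],[0,0,0]],
    [[0.1,0,0.4],[0,0,0]],
    [[0,0,0.4],[0,0,0]],
    [[0,0,0.4],[0,0,0]],
    [[0,0,0.3],[0,0,0]],
    [[0,0,0.2],[0,0,0]],
    [[0,0,0.06],[0,0,0]],
    [[0,0,0],[0,0,0]],
    [[0,0,0],[0,0,0]]
  ]
}}

```text
time_s: 8.05
tcp_pos: [445.8, 124.9, 125.2]
orientation: [0.0, 0.788, 0.616, 0.001]
force: [0.7, 0.3, 0.5]
grip_width: 0.2
finger_force: 0.0
```

```bash
python3 -c "
from h import *
st()"
```

```text
t 8.05 tcp [445.8 124.9 125.2] bin [-81.6 -73. ] F [0.7 0.3 0.5] w 0.2
[[0.242, 0.97, 0.001], [0.97, -0.242, 0.0], [0.001, 0.001, -1.0]] [-0.69  0.05  0.32  2.01 -0.02  1.08 -0.6 ]
```

Next I press slowly, 1 mm per row.

Emit:
{"api": "send_rows", "payload": {
  "targets": [
    [[0,0,0.02],[0,0,0]],
    [[0,0,0.02],[0,0,0]],
    [[0,0,0.02],[0,0,0]],
    [[0,0,0.02],[0,0,0]],
    [[0,0,0.02],[0,0,0]],
    [[0,0,0.02],[0,0,0]],
    [[0,0,0.02],[0,0,0]],
    [[0,0,0],[0,0,0]]
  ]
}}

```text
time_s: 8.85
tcp_pos: [445.3, 125.0, 117.8]
orientation: [-0.0, 0.788, 0.616, 0.0]
force: [-1.0, -0.3, 2.9]
grip_width: 0.5
finger_force: 1.8
```

Emit:
{"api": "send_rows", "payload": {
  "targets": [
    [[0,0,0.02],[0,0,0]],
    [[0,0,0.02],[0,0,0]],
    [[0,0,0],[0,0,0]]
  ]
}}

```text
time_s: 9.15
tcp_pos: [445.4, 124.9, 115.7]
orientation: [0.0, 0.788, 0.616, 0.0]
force: [-2.1, -0.1, 5.6]
grip_width: 0.7
finger_force: 2.8
```

Emit:
{"api": "send_rows", "payload": {
  "targets": [
    [[0,0,0.02],[0,0,0]],
    [[0,0,0.01],[0,0,0]],
    [[0,0,0],[0,0,0]]
  ]
}}

```text
time_s: 9.45
tcp_pos: [445.4, 124.9, 114.5]
orientation: [-0.0, 0.788, 0.616, 0.0]
force: [-2.7, -0.2, 8.2]
grip_width: 0.6
finger_force: 4.2
```

At 8 N this is past the catch threshold, so I lift straight up and then back away.

Emit:
{"api": "send_rows", "payload": {
  "targets": [
    [[0,0,-0.4],[0,0,0]],
    [[0,0,-0.7],[0,0,0]],
    [[0,-0.2,-0.7],[0,0,0]],
    [[0,-0.4,-0.7],[0,0,0]],
    [[0,-0.4,-0.6],[0,0,0]],
    [[0,-0.4,-0.4],[0,0,0]],
    [[0,-0.3,0],[0,0,0]],
    [[0,0,0],[0,0,0]],
    [[0,0,0],[0,0,0]],
    [[0,0,0],[0,0,0]],
    [[0,0,0],[0,0,0]],
    [[0,0,0],[0,0,0]]
  ]
}}

```text
time_s: 10.65
tcp_pos: [363.0, 145.2, 288.6]
orientation: [0.0, 0.788, 0.615, -0.0]
force: [0.3, -0.0, -0.5]
grip_width: 0.6
finger_force: 0.0
```

Emit:
{"api": "send_rows", "payload": {
  "targets": [
    [[0,0,0],[0,0,0]],
    [[0,0,0],[0,0,0]],
    [[0,0,0],[0,0,0]],
    [[0,0,0],[0,0,0]],
    [[0,0,0],[0,0,0]],
    [[0,0,0],[0,0,0]]
  ]
}}

```text
time_s: 11.25
tcp_pos: [362.7, 145.4, 289.1]
orientation: [-0.0, 0.788, 0.616, 0.0]
force: [0.0, -0.1, 0.1]
grip_width: 0.4
finger_force: 0.0
```

```bash
python3 - <<'E'
from h import *
im,P=dish('side','pics/s4.png')
E
```

```text
t 11.25 tcp [362.7 145.4 289.1] bin [-167.2  -73. ] F [ 0.  -0.1  0.1] w 0.4
[[0.242, 0.97, 0.0], [0.97, -0.242, 0.0], [0.0, 0.0, -1.0]] [-0.75 -0.24  0.21  1.92  0.05  1.47 -0.8 ]
dish? [69.2 21.7] r 34.2 bin -422.5 -263.6 z 150.0 163.0
dish? [546.  262.5] r 40.6 bin -17.3 84.6 z 150.0 159.4
dish? [529.7 102.5] r 84.6 bin 5.3 -74.7 z 150.0 162.9
dish? [  249.  -1241.8] r 161.3 bin 55.3 -1447.3 z 150.2 163.0
```

View pics/s4.png

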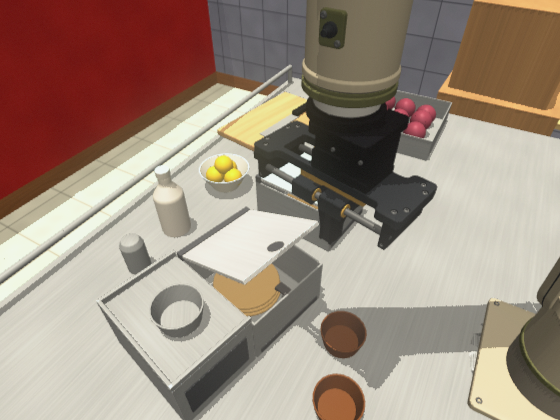

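The lid stands ajar at (250,240) with the flatbreads visible. The dish is upright on the ledge at (178,310), and the other bin is shut. The bottle, lemons and shaker are undisturbed, and the gripper is clear.

```bash
python3 -c "
from plant import sign_off
print(sign_off())"
```

```text
the job is handed in; nothing more can be done
None
```

The job is handed in: I pushed the spice dish onto the ledge, where it stands upright, then pressed the flatbread lid until the catch let go, and it stands ajar; the other bin is shut, the bottle, lemons and shaker look undisturbed, and it took about 11 s.

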